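# Clamp a sample carrier, then slide its cover over the hidden pin and hold it pressed down

### The job

First swing the toggle-clamp arm over so that its rubber foot clamps the sample carrier in the fixture. Then take the cover by its upright rib, lay it square between the two side rails, slide it along them until it drops over the locating pin hidden beneath it, and press it down so that the rubber gasket is well squeezed. Finish while still holding the cover pressed down, with the clamp shut and the other things on the bench left where they are.

Things in the scene. Friction and masses are not known exactly. Their poses are not given: they have to be found in the camera images.
- fixture: Aluminium fixture, fixed to the bench. Origin at bench height on the centre line of its channel; z up, x along the channel toward the clamp (roughly away from the robot). Base plate 247 x 104 x 12 mm, from x = -75 to +172 mm. Side rails along x from -62 to +50 mm, inner faces at y = +-36.5 mm, tops 40 mm above the bench.
- carrier: Flat grey carrier, 170 x 70 x 10 mm, loose between the rails; the pin passes through a slot in it. Origin under its centre, 23 mm along fixture x from the fixture's origin, 12 mm above the bench; top at 22 mm. A black gasket frame (92 x 54 mm, centred about the fixture's origin) stands 3 mm proud of it, to 25 mm above the bench.
- gasket (a joint): Squeeze of the gasket frame, m: 0 untouched, 0.003 fully squeezed flush with the carrier's top. It begins to give at about 3 N and needs about 10 N to be flat; it springs back when let go.
- clamp_arm (a joint): Angle of the weighted toggle-clamp arm (0.25 kg), rad: 0 shut (arm level, pointing to fixture -x, foot on the carrier's far end), 1.57 upright, 1.95 fully open (leaning back, away from the robot). Starts open, 1.80 to 1.93. Over centre at about 1.6: its weight carries it from there to the nearer end and holds it. A push of 1 to 2 N near the knob moves it.
- clamp_pivot (a point): Pivot of the clamp arm, 50 mm above the bench, 152 mm along fixture x from the fixture origin; its axis is fixture y. Two steel cheeks beside it reach 58 mm above the bench.
- clamp_knob (a point): Centre of the black ball knob (22 mm diameter) at the end of the clamp arm, 83 mm from the pivot. The arm between is a steel bar 14 mm wide and 8 mm thick; the spindle with the rubber foot stands 60 mm from the pivot. With the arm shut the knob's lowest point is 40 mm above the bench.
- cover: White cover, loose: plate 84 (x) x 66 (y) x 18 mm, on it a rib to grip, 46 mm along x, 20 mm thick along y, from 18 to 53 mm above the underside. About 0.15 kg. Origin under its centre, z up. Blind socket for the pin in the middle of the underside: 13 (x) x 23 (y) mm, 13 deep. Underside above the bench: 34 mm resting on the pin, 25 on the gasket, 22 pressed home.
- slide_box: Bystander: dark blue slide box, 62 x 87 x 33 mm, origin under its centre. It and the cover lie either side of the fixture, in either order.
- tape_roll: Bystander: roll of green tape lying flat, 78 mm diameter, 19 mm high, origin under its centre.
- vial: Bystander: small glass vial with cap, 25 mm diameter, 56 mm high, origin under its centre.
- dropper_bottle: Bystander: amber dropper bottle, 31 mm diameter, 99 mm high, origin under its centre.
- channel_mid (a point): Point on the channel's centre line, straight above the fixture's origin, 22 mm above the bench (the carrier's top). The fixed upright steel locating pin, 10 mm diameter, stands on the centre line (y = 0) anywhere from 8 mm before to 8 mm beyond this point along fixture x, differently each time; its chamfered top is 34 mm above the bench. The cover hides it.
Not all that is in view belongs to the job. Several things have the shape of the carrier; the one meant has the colours described above.

How it is judged:
On the way, in this order (a step that is already met when the one before it is completed fails the run):
1. the clamp arm is shut on the carrier, before the cover is brought to the fixture (value of joint clamp_arm below 0.1 rad and z of carrier in the frame of fixture below 0.0145 m and horizontal distance between cover and fixture above 0.1 m), for 0.2 s.
2. the cover has dropped over the pin, between the rails (value of joint clamp_arm below 0.1 rad and x of cover in the frame of fixture between -0.013 and 0.013 m and y of cover in the frame of fixture between -0.006 and 0.006 m and angle between the x axis of cover and the x axis of fixture, either way round below 0.12 rad and angle between cover's own z axis and vertical below 0.06 rad and z of cover in the frame of fixture below 0.0275 m), for 0.1 s.
At the end, for the whole second after the job is handed in: Clamp within 0.1 rad of shut, carrier flat; cover over the pin (within 13 mm along, 6 mm across the channel, 0.12 rad square, 0.06 rad level), underside under 24.2 mm above the bench, gasket squeezed over 1.5 of 3 mm, fingers still bearing on the cover with over 2 N (value of joint clamp_arm below 0.1 rad and z of carrier in the frame of fixture below 0.0145 m and x of cover in the frame of fixture between -0.013 and 0.013 m and y of cover in the frame of fixture between -0.006 and 0.006 m and angle between the x axis of cover and the x axis of fixture, either way round below 0.12 rad and angle between cover's own z axis and vertical below 0.06 rad and z of cover in the frame of fixture below 0.0242 m and value of joint gasket above 0.0015 m and contact force between the fingers and cover above 2 N); the arm keeps its last pose, push and grip.
It fails at once if a bystander is shifted by more than 40 mm or tipped ((distance of slide_box from where it was at the start of the episode above 0.04 m or angle between slide_box's own z axis and vertical above 0.5 rad) or (distance of tape_roll from where it was at the start of the episode above 0.04 m or angle between tape_roll's own z axis and vertical above 0.5 rad) or (distance of vial from where it was at the start of the episode above 0.04 m or angle between vial's own z axis and vertical above 0.5 rad) or (distance of dropper_bottle from where it was at the start of the episode above 0.04 m or angle between dropper_bottle's own z axis and vertical above 0.5 rad)).
It also fails if it takes over 72 s, if anything falls off the work surface, if the arm or the gripper's body presses on something with over 40 N, if the wrist force passes 120 N, or if a joint passes its speed limit or range.

### The arm

A 6-joint arm with a two-finger parallel gripper is mounted at the origin on a cart in front of the work surface, level with it; the furniture and walls round the work are solid. World frame = base frame: x ahead of the robot, y to its left, z up, the work surface at z = 0. Lengths are in m, angles in rad, forces in N, time in s.
With the tool pointing down it reaches from about 0.225 to 0.725 m from the base axis. Payload 3.1 kg.
Tool frame: the origin (TCP) lies on the front face of the gripper's body, between the roots of the fingers; the fingertips stand 73 mm ahead of it and the grasp point (between the pads) lies 54 mm ahead of it (manip.pinch_z is the distance from the TCP to the grasp point, in m); z points along the fingers, y is the line along which they close (so a half turn about z gives the same grasp; the last joint's range is limited). The gripper opens to 85 mm and grips with 20 to 120 N. Pads are 22 mm wide; open, the fingers measure 114 mm over their backs; the gripper's body (76 mm by 85 mm) begins 54 mm behind the grasp point. The pads swing forward as they close: fully open they stand 13 mm farther back than shut.
Start: joints at [1.059, 0.048, 0.099, 1.622, 0, 1.443], TCP at [0.197, 0.487, 0.304] pointing down, gripper open.
Joint ranges: [-2.91, 2.91], [-0.99, 1.94], [-1.21, 1.42], [-2.12, 2.29], [-1.49, 1.47], [-3.14, 3.14]. Speed limits (rad/s): [2.79, 2.79, 3.14, 3.14, 3.14, 3.14].

### API

Orientations are given as a 3x3 rotation matrix whose columns are the frame's x, y, z axes.
In Python, from station import manip, imaging gives the robot as it stands. The module is installed in compiled form; this text tells all that it offers.
- The arm moves only by the tool step_arm, never from a script. Its argument "moves" is one flat list of numbers, 6 for each row, row after row: the shift along the world's x, y, z in mm, then the turn, a rotation vector about the world's x, y, z in rad. In form: [dx, dy, dz, rx, ry, rz, dx, dy, dz, rx, ry, rz, ...]. A call has 1 to 8 rows; each row shifts and turns the commanded pose from where the row before left it; what a row does not reach is not made up. A row lasts 1/10 s, in which the tool goes at most 50 mm and 8.59 degrees, less where a joint would pass 70% of its speed; a pose out of reach is approached as far as the arm can. A call is refused whole if a number of a shift passes 50 or a number of a turn 0.15, either way. A call with a gripper value outside its range is refused whole. "jaw" is the opening, from 0 (shut) to 1 (fully open), set as the call begins (left out, the last holds). The fingers move at their own pace and stop on an object; "newtons" is the grip in N (left out, the last holds). Time passes only in rows, so rows that do not move let the fingers close. It gives the time, the measured TCP pose, the force, the opening and the grip force at its end, in the units of the state.
- manip.sense(): the state, without advancing time (a new reading comes with each control period).
- imaging.grab_frame(name): name is "scene" or "top" or "wrist"; returns a dict with "pixels" (384x512x3 uint8, blue, green, red), "mtx" (3x3 intrinsics, pixels), "extrinsics" (4x4, takes a point from world to camera coordinates). Camera axes: x right, y down, z forward; pixel columns grow to the right and rows downward; lengths in m; the calibration is good to about 2 mm. A picture is of the moment at which its call begins. There is no depth.
- manip.sign_off(): hands the job in; it is judged then, once.
The state is a dict: "time": time; "qpos": joint angles; "qd": joint speeds; "effort": joint torques, N m; "tool_pos": TCP position; "tool_rot": TCP orientation; "force": force on the tool from outside, world axes, zero at the start; "ft_torque": the same for the moment, N m; "grip_width": finger opening in m; "gripper_force": force on a finger pad.
Only numpy, scipy, OpenCV 4.12 (cv2) and the standard library are available. Lean on these libraries where they do the work, as an engineer would, in place of code of your own. Each camera call takes 0.05 s, during which the arm holds its last target. There are 200 camera calls.

## Working session

There is one attempt and no reset: what is moved stays moved. The work goes in short steps, Python scripts to look and compute and a tool call to move; the robot and the scene stay as the last step left them, time stands still between calls to the robot, and variables do not carry over. Pictures are saved under pics/ and viewed, at most 10 in all, crops included, and the job is handed in when it is done.

Besides the shell and the picture viewer there is one more tool, called after ">>>" as name(argument=value, ...), one argument or row to a line, values as JSON. step_arm: Moves the arm, as the interface text tells. Its arguments: {"type":"object","properties":{"moves":{"type":"array"},"jaw":{"type":"number"},"newtons":{"type":"number"}},"required":["moves"]}

```bash
mkdir -p pics
cat > h.py <<'E'
import cv2, numpy as np
from station import manip, imaging
def grab(n,f):
    d=imaging.grab_frame(n); cv2.imwrite(f,d["pixels"]); np.savez(f+".npz",K=d["mtx"],E=d["extrinsics"]); return d
def px2w(f,pts,z):
    d=np.load(f+".npz");K,E=d["K"],d["E"];R,t=E[:3,:3],E[:3,3];c=-R.T@t;o=[]
    for i,p in enumerate(pts):
        r=R.T@np.linalg.inv(K)@np.array([p[0],p[1],1.]);zz=z[i] if np.ndim(z) else z
        o.append(c+r*(zz-c[2])/r[2])
    return np.array(o)
def w2px(f,P):
    d=np.load(f+".npz");K,E=d["K"],d["E"];q=(E[:3,:3]@np.atleast_2d(P).T).T+E[:3,3];q=q@K.T;return q[:,:2]/q[:,2:]
E
python3 - <<'E'
from h import *
np.set_printoptions(precision=4,suppress=True)
a=grab("top","pics/top0.png")["pixels"];b=grab("scene","pics/scene0.png")["pixels"]
for f in("top","scene"):
    E=np.load(f"pics/{f}0.png.npz")["E"];print(f,-E[:3,:3].T@E[:3,3])
cv2.imwrite("pics/a.png",cv2.resize(a,(800,600),interpolation=cv2.INTER_CUBIC))
cv2.imwrite("pics/b.png",cv2.resize(b,(800,600),interpolation=cv2.INTER_CUBIC))
E
```

```text
top [ 0.3163 -0.1275  1.4462]
scene [-0.3051 -0.5411  0.4827]
```

View pics/a.png

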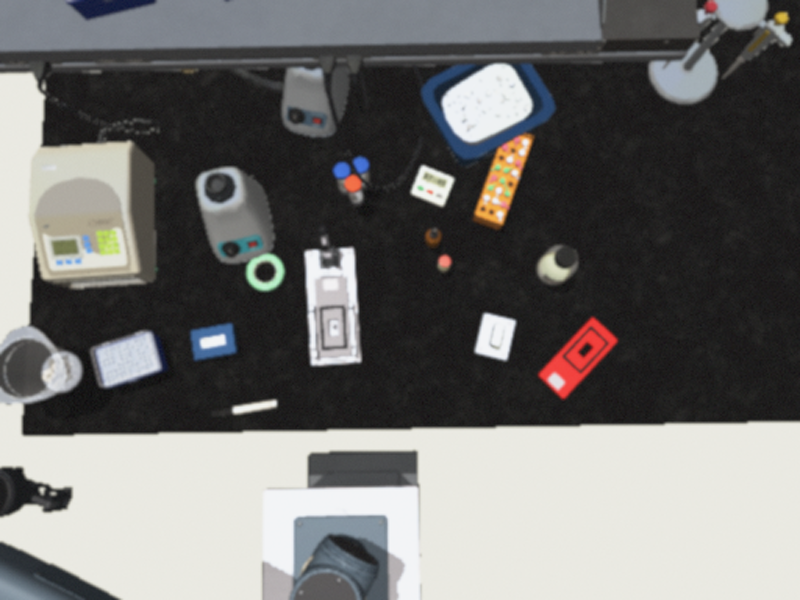

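View pics/b.png

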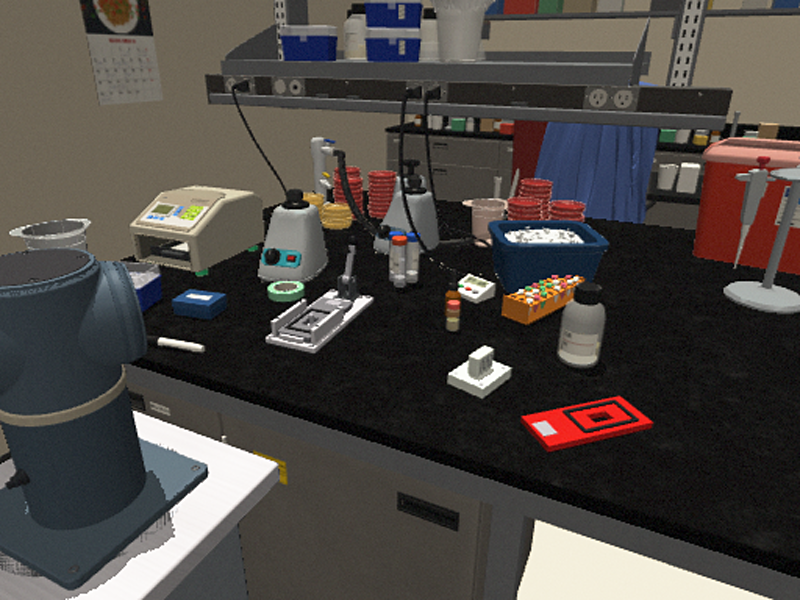

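The top view shows the fixture with its grey carrier at about (332,305), the white cover at (495,337), the box at (213,341), tape at (265,272), bottle at (433,236) and vial at (445,262). Two things have the carrier's shape: the grey one in the fixture (332,315), and a red one at (578,358). The grey one fits the description. I'll enlarge it to confirm and measure.

Run:
```python
from h import *
a=cv2.imread("pics/top0.png")
l=cv2.resize(a[142:242,187:237],None,fx=6,fy=6,interpolation=cv2.INTER_CUBIC)
r=cv2.resize(a[175:275,290:400],None,fx=4.5,fy=4.5,interpolation=cv2.INTER_CUBIC)
c=np.zeros((600,800,3),np.uint8);c[:600,:300]=l;c[:450,305:800]=r
cv2.imwrite("pics/c.png",c)
g=a.min(2)
np.set_printoptions(precision=4,suppress=True)
for nm,(x0,x1,y0,y1),th,z in(("cover",(290,345,185,245),120,.018),("fix",(187,240,150,242),130,.012)):
    m=np.zeros_like(g);m[y0:y1,x0:x1]=(g[y0:y1,x0:x1]>th)*255
    cs,_=cv2.findContours(m,0,2);k=max(cs,key=cv2.contourArea);rc=cv2.minAreaRect(k);bx=cv2.boxPoints(rc)
    w=px2w("pics/top0.png",bx,z)[:,:2];print(nm,bx.round(1).tolist(),w.tolist(),w.mean(0),np.linalg.norm(w-np.roll(w,1,0),axis=1))
for n,p,z in(("box",(213,341),.033),("tape",(265,272),.019),("vial",(445,262),.056),("bottle",(433,236),.099),("knob",(324,234),.13)):
    print(n,px2w("pics/top0.png",[(p[0]*.64,p[1]*.64)],z)[0])
```

```text
cover [[302.79998779296875, 225.6999969482422], [308.8999938964844, 199.3000030517578], [330.29998779296875, 204.1999969482422], [324.20001220703125, 230.60000610351562]] [[0.421282610465043, -0.2824391316107045], [0.5081186617761934, -0.30577154198166573], [0.490341589486931, -0.3756018179616919], [0.4038426969354455, -0.3516454263307501]] [ 0.4559 -0.3289] [0.0714 0.0899 0.0721 0.0898]
fix [[194.1999969482422, 159.60000610351562], [226.1999969482422, 157.8000030517578], [230.39999389648438, 231.8000030517578], [198.39999389648438, 233.60000610351562]] [[0.651507097186921, 0.0757814005252922], [0.655708894456659, -0.0324016191116034], [0.40621334838906537, -0.04418177345879554], [0.4022436248757913, 0.06108752948817617]] [0.5289 0.0151] [0.2497 0.1083 0.2498 0.1053]
box [0.4548 0.2606 0.033 ]
tape [0.6021 0.1567 0.019 ]
vial [ 0.6086 -0.2264  0.056 ]
bottle [ 0.654  -0.2005  0.099 ]
knob [0.6546 0.0181 0.13  ]
```

View pics/c.png

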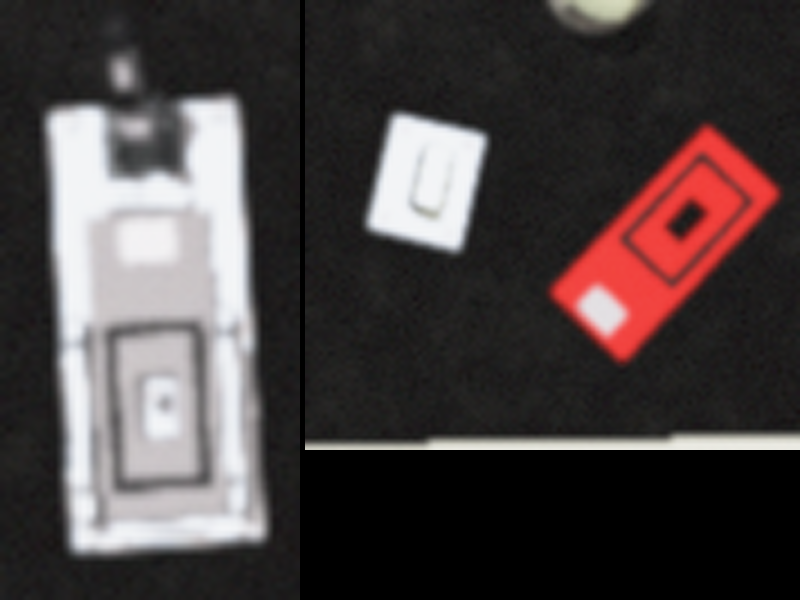

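The crop shows the grey carrier with its black gasket frame in the fixture, so that is the one meant. The pin is visible at crop (163,403), the gasket centre is at (160,405), and the cover rib runs along the cover's long axis.

Run:
```python
from h import *
np.set_printoptions(precision=4,suppress=True)
f="pics/top0.png"
q=lambda p:(187+p[0]/6-.4,142+p[1]/6-.4)
print("pin",px2w(f,[q((163,403))],.034),"gasket",px2w(f,[q((160,405))],.025),"arm top",px2w(f,[q((122,65))],.12))
print("rails ends",px2w(f,[q((75,342)),(q((237,330))),q((90,495)),q((250,487))],.04))
print("rib",px2w(f,[(290+(432-305)/4.5-.4,175+180/4.5-.4)],.053))
print("tubes",px2w(f,[(350*.64,170*.64)],.1))
s=manip.sense();print(s["tool_pos"],s["tool_rot"],s["force"],s["grip_width"],s["time"])
```

```text
pin [[0.4808 0.0081 0.034 ]] gasket [[0.4808 0.0106 0.025 ]] arm top [[0.6486 0.0205 0.12  ]]
rails ends [[ 0.5144  0.0552  0.04  ]
 [ 0.5193 -0.033   0.04  ]
 [ 0.431   0.047   0.04  ]
 [ 0.4337 -0.0392  0.04  ]]
rib [[ 0.4533 -0.328   0.053 ]]
tubes [[ 0.7974 -0.0326  0.1   ]]
[0.1964 0.4865 0.3028] [[-0.9273  0.3744 -0.001 ]
 [ 0.3744  0.9273 -0.0018]
 [ 0.0002 -0.0021 -1.    ]] [ 0.0011 -0.05   -0.2857] 0.08537563084313593 0.1
```

>>> step_arm(
  moves=[16,-46,0,0,0,0.054,16,-46,0,0,0,0.054,16,-46,0,0,0,0.054,16,-46,0,0,0,0.054,16,-46,0,0,0,0.054,16,-46,0,0,0,0.054,16,-46,0,0,0,0.054,16,-46,0,0,0,0.054],
  jaw=0,
  newtons=40,
)

```text
time: 0.9
tool_pos: [0.3245, 0.117, 0.3036]
tool_rot: [[-0.999, -0.051, 0.0], [-0.051, 0.999, 0.0], [-0.0, 0.0, -1.0]]
force: [1.4, 0.3, -0.1]
grip_width: -0.0002
gripper_force: 0.0
```

>>> step_arm(
  moves=[45,-15,-5,0,0,0,48,-15,-5,0,0,0,48,-15,-5,0,0,0,48,-15,-5,0,0,0,48,-15,-5,0,0,0,48,-10,-5,0,0,0,48,-10,-10,0,0,0,35,-5,-10,0,0,0],
)

```text
time: 1.7
tool_pos: [0.6928, 0.0181, 0.2521]
tool_rot: [[-0.999, -0.047, -0.001], [-0.047, 0.999, -0.0], [0.001, -0.0, -1.0]]
force: [0.9, 0.2, 0.3]
grip_width: 0.0001
gripper_force: 0.0
```

>>> step_arm(
  moves=[10,3,0,0,0,0,0,0,-25,0,0,0,0,0,-25,0,0,0,0,0,-20,0,0,0,0,0,0,0,0,0],
)

```text
time: 2.2
tool_pos: [0.698, 0.0226, 0.1784]
tool_rot: [[-0.999, -0.048, -0.01], [-0.048, 0.999, 0.001], [0.01, 0.001, -1.0]]
force: [0.2, -0.2, -0.1]
grip_width: -0.0001
gripper_force: 0.0
```

Run:
```python
from h import *
a=grab("scene","pics/s1.png")["pixels"]
cv2.imwrite("pics/d.png",cv2.resize(a[100:250,140:340],(800,600),interpolation=cv2.INTER_CUBIC))
```

```text
(no output)
```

View pics/d.png

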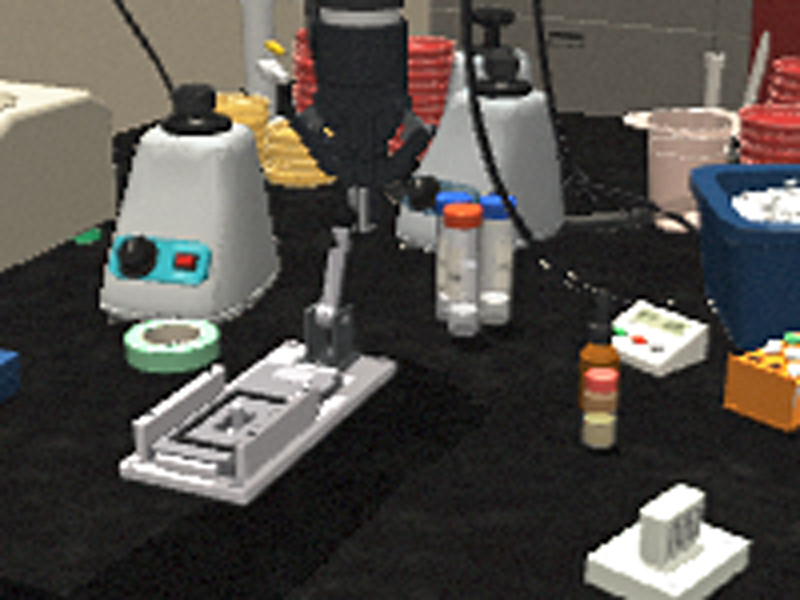

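The view shows the closed fingertips at crop (363,225), just behind the leaning clamp arm whose top is at about (345,232). They are ready to push it forward.

>>> step_arm(
  moves=[-10,-0.5,0,0,0,0,-10,-0.5,0,0,0,0,-10,-0.5,0,0,0,0,-10,-0.5,0,0,0,0,-10,-0.5,0,0,0,0,-10,-0.5,0,0,0,0,-12,-0.5,0,0,0,0,-12,-0.5,0,0,0,0],
)

```text
time: 3.05
tool_pos: [0.617, 0.0184, 0.1865]
tool_rot: [[-0.999, -0.048, 0.003], [-0.048, 0.999, -0.0], [-0.003, -0.0, -1.0]]
force: [-0.3, -0.4, 0.2]
grip_width: 0.0001
gripper_force: 0.0
```

>>> step_arm(
  moves=[-12,-0.5,0,0,0,0,0,0,40,0,0,0,0,0,0,0,0,0,0,0,0,0,0,0,0,0,0,0,0,0],
)

```text
time: 3.55
tool_pos: [0.6053, 0.0179, 0.2254]
tool_rot: [[-0.999, -0.048, 0.003], [-0.048, 0.999, -0.0], [-0.003, -0.0, -1.0]]
force: [-0.5, -0.4, 0.8]
grip_width: 0.0001
gripper_force: 0.0
```

Run:
```python
from h import *
a=grab("scene","pics/s2.png")["pixels"]
cv2.imwrite("pics/e.png",cv2.resize(a[140:245,150:290],(800,600),interpolation=cv2.INTER_CUBIC))
```

```text
(no output)
```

View pics/e.png

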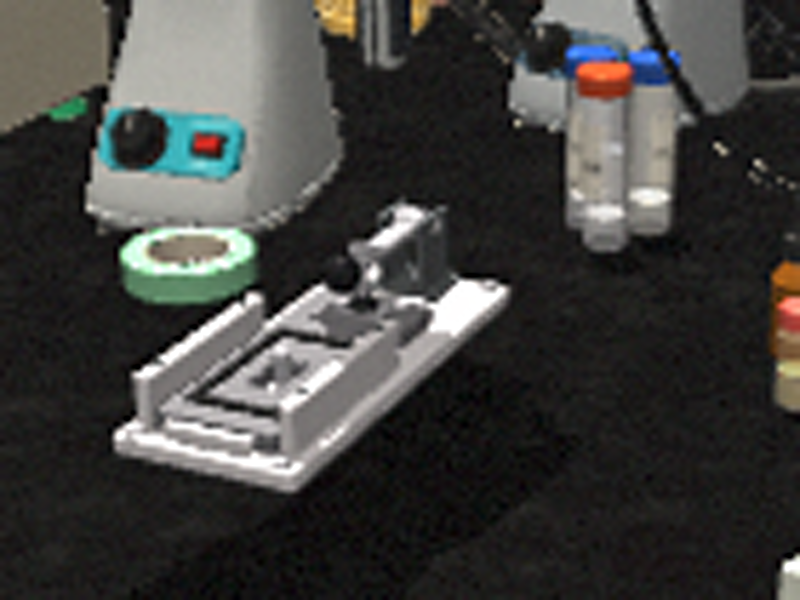

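The clamp is shut, with the knob low at crop (345,270) and the foot on the carrier. Next, the cover.

>>> step_arm(
  moves=[-19,-43,0,0,0,-0.039,-19,-43,0,0,0,-0.039,-19,-43,0,0,0,-0.039,-19,-43,0,0,0,-0.039,-19,-43,0,0,0,-0.039,-19,-43,0,0,0,-0.039,-19,-43,0,0,0,-0.039,-18,-45,0,0,0,-0.039],
  jaw=1,
)

```text
time: 4.4
tool_pos: [0.4525, -0.3295, 0.2236]
tool_rot: [[-0.965, 0.262, -0.0], [0.262, 0.965, 0.001], [0.001, 0.001, -1.0]]
force: [0.7, 0.1, 0.5]
grip_width: 0.0855
gripper_force: 0.0
```

Run:
```python
from h import *
np.set_printoptions(precision=4,suppress=True)
a=grab("wrist","pics/w1.png")["pixels"]
s=manip.sense();T=s["tool_pos"];print(T,s["tool_rot"])
# where the nominal grasp point / cover corners should appear
print(w2px("pics/w1.png",[[.4559,-.3289,.053],[.4559,-.3289,.018]]))
cv2.imwrite("pics/f.png",cv2.resize(a,(800,600),interpolation=cv2.INTER_CUBIC))
```

```text
[ 0.4496 -0.3367  0.2233] [[-0.9628  0.2703 -0.0033]
 [ 0.2704  0.9627 -0.0066]
 [ 0.0014 -0.0073 -1.    ]]
[[253.4631 195.7787]
 [253.2618 184.4326]]
```

View pics/f.png

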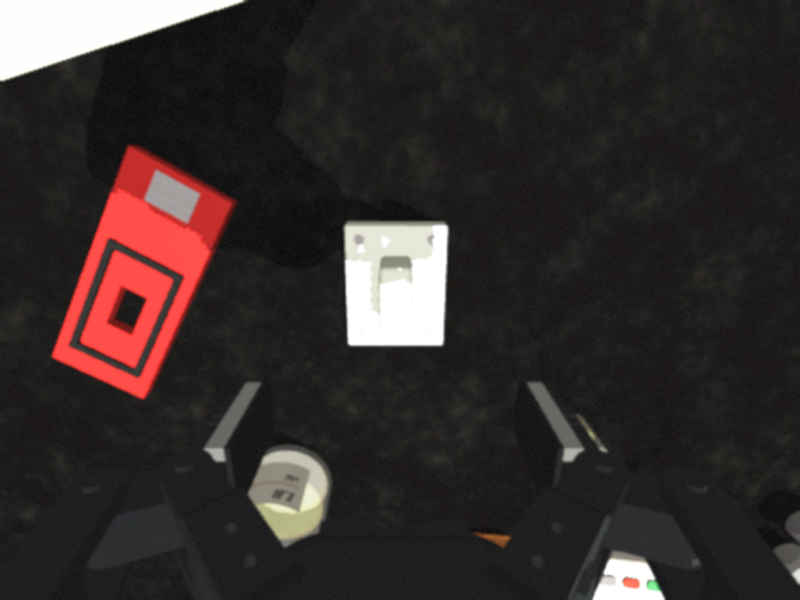

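The wrist view shows the cover at plate corners (344,223), (448,223), (444,346), (347,346), with the rib top at x 381–412. It is nearly square to the gripper.

Run:
```python
from h import *
np.set_printoptions(precision=4,suppress=True)
f="pics/w1.png"
p=(np.array([(344,223),(448,223),(444,346),(347,346)])+.5)*.64-.5
w=px2w(f,p,.018)[:,:2];print(w,w.mean(0),np.linalg.norm(w-np.roll(w,1,0),axis=1))
d=(w[3]+w[2]-w[0]-w[1])/2;print("yaw",np.arctan2(d[1],d[0]))
print("rib y",px2w(f,(np.array([(381,300),(412,300)])+.5)*.64-.5,.053).mean(0), px2w(f,(np.array([(396,343)])+.5)*.64-.5,.053))
s=manip.sense();print(s["time"],s["tool_pos"],s["tool_rot"][:,1])
```

```text
[[ 0.4045 -0.3497]
 [ 0.422  -0.2851]
 [ 0.5062 -0.3072]
 [ 0.4881 -0.3736]] [ 0.4552 -0.3289] [0.087  0.0669 0.087  0.0688]
yaw -0.2674923640649491
rib y [ 0.4521 -0.3278  0.053 ] [[ 0.4792 -0.3354  0.053 ]]
4.45 [ 0.4496 -0.3367  0.2233] [ 0.2703  0.9627 -0.0073]
```

>>> step_arm(
  moves=[4,6,-30,0,0,0,0,0,-30,0,0,0,0,0,-20,0,0,0,0,0,0,0,0,0,0,0,0,0,0,0],
)

```text
time: 4.95
tool_pos: [0.4574, -0.3217, 0.1437]
tool_rot: [[-0.965, 0.26, -0.001], [0.26, 0.965, 0.001], [0.001, 0.001, -1.0]]
force: [-0.4, 0.2, -0.1]
grip_width: 0.0854
gripper_force: 0.0
```

>>> step_arm(
  moves=[-2,-7,-20,0,0,-0.005,0,0,-17,0,0,0,0,0,-10,0,0,0,0,0,0,0,0,0],
)

```text
time: 5.35
tool_pos: [0.4553, -0.3287, 0.0967]
tool_rot: [[-0.964, 0.265, -0.001], [0.265, 0.964, 0.001], [0.001, 0.001, -1.0]]
force: [-0.2, -0.3, -0.5]
grip_width: 0.0852
gripper_force: 0.0
```

>>> step_arm(
  moves=[0,0,0,0,0,0,0,0,0,0,0,0,0,0,0,0,0,0,0,0,0,0,0,0,0,0,0,0,0,0,0,0,0,0,0,0],
  jaw=0,
  newtons=60,
)

```text
time: 5.95
tool_pos: [0.4559, -0.3294, 0.0979]
tool_rot: [[-0.964, 0.265, 0.001], [0.265, 0.964, -0.001], [-0.001, -0.001, -1.0]]
force: [0.8, 0.3, 2.3]
grip_width: 0.0192
gripper_force: 59.5
```

>>> step_arm(
  moves=[0,0,40,0,0,0,0,0,45,0,0,0,0,5,45,0,0,0,10,40,20,0,0,0.064,10,45,10,0,0,0.064,10,45,0,0,0,0.064,10,45,0,0,0,0.064,10,45,0,0,0,0.064],
)

```text
time: 6.75
tool_pos: [0.5054, -0.1023, 0.2569]
tool_rot: [[-0.999, -0.053, -0.0], [-0.053, 0.999, 0.0], [0.0, 0.0, -1.0]]
force: [-0.1, -1.3, -0.6]
grip_width: 0.0191
gripper_force: 59.0
```

>>> step_arm(
  moves=[10,40,0,0,0,0,10,40,0,0,0,0,5,38,0,0,0,0,0,0,0,0,0,0,0,0,0,0,0,0,0,0,0,0,0,0],
)

```text
time: 7.35
tool_pos: [0.5303, 0.0133, 0.2567]
tool_rot: [[-0.999, -0.051, -0.001], [-0.051, 0.999, -0.0], [0.001, -0.0, -1.0]]
force: [0.3, -0.3, -0.7]
grip_width: 0.0191
gripper_force: 59.1
```

Run:
```python
from h import *
np.set_printoptions(precision=4,suppress=True)
a=grab("wrist","pics/w2.png")["pixels"]
s=manip.sense();print(s["tool_pos"],s["tool_rot"],s["force"])
cv2.imwrite("pics/g.png",cv2.resize(a,(800,600),interpolation=cv2.INTER_CUBIC))
```

```text
[0.5303 0.0129 0.2568] [[-0.9988 -0.0498 -0.0006]
 [-0.0498  0.9988 -0.0004]
 [ 0.0006 -0.0004 -1.    ]] [-0.1236  0.5573 -0.6831]
```

View pics/g.png

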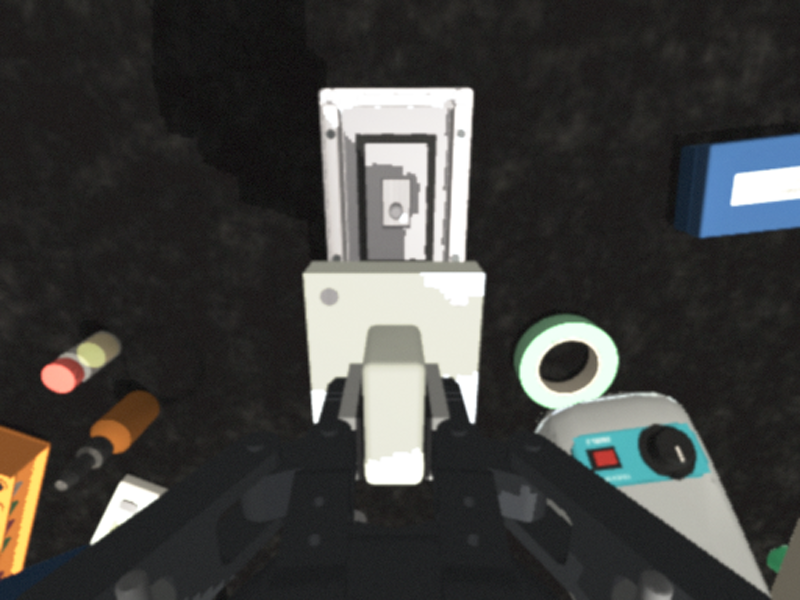

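The wrist view shows the open channel with the pin top at (396,209). The gasket frame's front corners are at (357,134) and (437,134), and the base plate front corners at (320,91) and (473,91). The held cover's front top edge runs from (305,273) to (484,273), square to the channel.

Run:
```python
from h import *
np.set_printoptions(precision=4,suppress=True)
f="pics/w2.png"
P=lambda *p:(np.array(p)+.5)*.64-.5
print("pin",px2w(f,P((396,209)),.034))
b=px2w(f,P((320,91),(473,91)),.012);print("base",b,np.linalg.norm(b[0]-b[1]))
g=px2w(f,P((357,134),(437,134)),.025);print("gask",g,np.linalg.norm(g[0]-g[1]))
r=px2w(f,P((327,258),(467,258)),.04);print("rail outer",r,r.mean(0))
s=manip.sense();T=s["tool_pos"];R=s["tool_rot"];z=T[2]-.0979
c=px2w(f,P((305,273),(484,273)),z+.018);print("cover top edge",c,np.linalg.norm(c[0]-c[1]))
c2=px2w(f,P((312,262),(478,262)),z);print("bottom",c2,np.linalg.norm(c2[0]-c2[1]))
d=c[1]-c[0];print("cov edge ang",np.arctan2(-d[0],d[1]));d=b[1]-b[0];print("fix ang",np.arctan2(-d[0],d[1]))
for e in(c,c2): print("in tool",R.T@(e.mean(0)-T))
for n,q,o in(("base",b,-.075),("gask",g,-.046)):
    print(n,q.mean(0)[:2]-o*np.array([np.cos(.053),np.sin(.053)]))
```

```text
pin [[0.4824 0.0122 0.034 ]]
base [[ 0.41   -0.0423  0.012 ]
 [ 0.4049  0.0597  0.012 ]] 0.10215392927991102
gask [[ 0.4361 -0.0159  0.025 ]
 [ 0.4334  0.0368  0.025 ]] 0.052765430639419963
rail outer [[ 0.5172 -0.0335  0.04  ]
 [ 0.5123  0.0626  0.04  ]] [0.5148 0.0146 0.04  ]
cover top edge [[ 0.4891 -0.021   0.1769]
 [ 0.4858  0.0437  0.1769]] 0.06485214241500349
bottom [[ 0.4896 -0.0218  0.1589]
 [ 0.4862  0.045   0.1589]] 0.0668292544486495
cov edge ang 0.050780896890162464
fix ang 0.05024311411778311
in tool [0.0428 0.0006 0.0799]
in tool [0.0424 0.0008 0.0979]
base [0.4824 0.0127]
gask [0.4807 0.0129]
```

>>> step_arm(
  moves=[-28,-1,-10,0,0,0,-28,0,-25,0,0,0,0,0,-30,0,0,0,0,0,-25,0,0,0,0,0,-15,0,0,0,0,0,0,0,0,0,0,0,0,0,0,0],
)

```text
time: 8.1
tool_pos: [0.4744, 0.012, 0.1523]
tool_rot: [[-0.999, -0.049, -0.0], [-0.049, 0.999, -0.0], [0.0, -0.0, -1.0]]
force: [0.4, 0.3, -0.9]
grip_width: 0.0191
gripper_force: 59.2
```

>>> step_arm(
  moves=[0,-0.3,-10,0,0,0,0,0,-5,0,0,0,0,0,-3,0,0,0,0,0,-2,0,0,0,0,0,-2,0,0,0,0,0,0,0,0,0],
)

```text
time: 8.7
tool_pos: [0.4745, 0.0127, 0.1318]
tool_rot: [[-0.999, -0.051, 0.0], [-0.051, 0.999, -0.0], [-0.0, -0.0, -1.0]]
force: [-3.3, -0.3, 5.4]
grip_width: 0.0192
gripper_force: 60.4
```

Resting on the pin, as expected (TCP z 0.132). Slide forward.

>>> step_arm(
  moves=[1.5,0.1,0,0,0,0,1.5,0.1,0,0,0,0,1,0,0,0,0,0,1,0,0,0,0,0,1,0,0,0,0,0,0,0,0,0,0,0],
)

```text
time: 9.3
tool_pos: [0.4798, 0.0129, 0.1316]
tool_rot: [[-0.999, -0.051, -0.001], [-0.051, 0.999, -0.001], [0.001, -0.0, -1.0]]
force: [-5.1, 0.8, 6.7]
grip_width: 0.0188
gripper_force: 60.5
```

>>> step_arm(
  moves=[1,0,0,0,0,0,1,0,-0.5,0,0,0,0,0,0,0,0,0],
)

```text
time: 9.6
tool_pos: [0.4809, 0.0129, 0.1313]
tool_rot: [[-0.999, -0.051, -0.004], [-0.051, 0.999, -0.001], [0.004, -0.0, -1.0]]
force: [-8.2, 0.2, 10.4]
grip_width: 0.0188
gripper_force: 60.8
```

>>> step_arm(
  moves=[1,0,0.5,0,0,0,1,0,0,0,0,0,0,0,0,0,0,0],
)

```text
time: 9.9
tool_pos: [0.485, 0.0129, 0.1301]
tool_rot: [[-0.999, -0.051, 0.001], [-0.051, 0.999, -0.0], [-0.001, -0.0, -1.0]]
force: [-0.2, -0.1, -0.3]
grip_width: 0.0193
gripper_force: 59.4
```

It dropped free (no force). Press down.

>>> step_arm(
  moves=[0,0,-3,0,0,0,0,0,-3,0,0,0,0,0,-2,0,0,0,0,0,0,0,0,0],
)

```text
time: 10.3
tool_pos: [0.4844, 0.0129, 0.1223]
tool_rot: [[-0.999, -0.051, -0.0], [-0.051, 0.999, 0.0], [0.0, 0.0, -1.0]]
force: [-2.1, -0.4, 4.2]
grip_width: 0.0188
gripper_force: 59.8
```

>>> step_arm(
  moves=[0,0,-2,0,0,0,0,0,-2,0,0,0,0,0,-2,0,0,0,0,0,0,0,0,0,0,0,0,0,0,0],
)

```text
time: 10.8
tool_pos: [0.4844, 0.0129, 0.1198]
tool_rot: [[-0.999, -0.051, 0.001], [-0.051, 0.999, -0.0], [-0.001, -0.0, -1.0]]
force: [-9.2, 0.6, 18.7]
grip_width: 0.0193
gripper_force: 62.0
```

Run:
```python
from h import *
a=grab("scene","pics/s3.png")["pixels"]
cv2.imwrite("pics/i.png",cv2.resize(a[120:270,150:350],(800,600),interpolation=cv2.INTER_CUBIC))
s=manip.sense();print(s["tool_pos"],s["force"],s["gripper_force"])
```

```text
[0.48439959 0.01291656 0.1198326 ] [-9.62555618  0.15381027 19.18059867] 62.01365947723389
```

View pics/i.png

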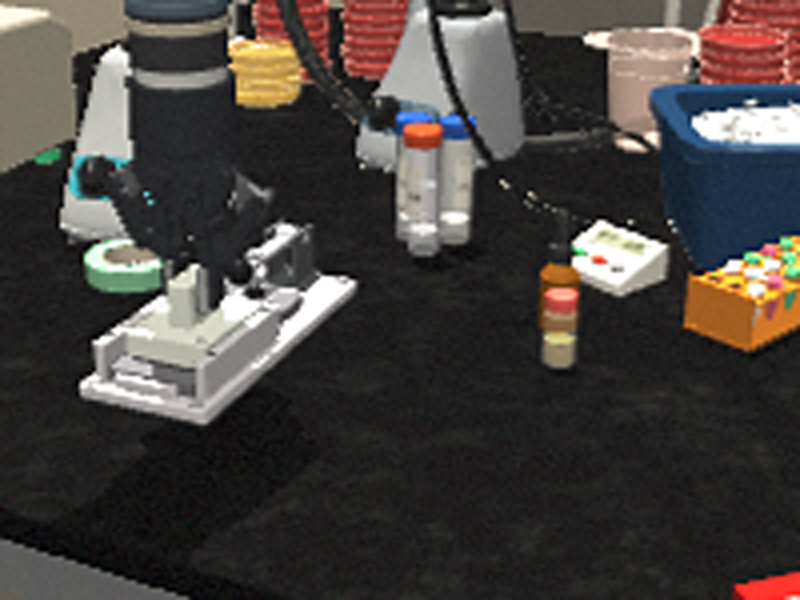

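The cover sits level between the rails at crop (190,330), still held. The clamp is shut with its knob at about (245,275), and the bystanders in view are where they were.

```bash
python3 -c "
from station import manip; print(manip.sign_off())"
```

```text
the job is handed in; nothing more can be done
None
```

I handed the job in at about 11 s of the 72 s: the clamp is shut on the carrier, and the cover is over the pin and held down with about 19 N, its underside about 22 mm above the bench; the verdict was not shown.

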